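# Rook out of the canister

## Robot

A 6-joint arm with a two-finger parallel gripper is mounted at the origin on the work surface. World frame = base frame: x ahead of the robot, y to its left, z up, the work surface at z = 0. Lengths are in m, angles in rad, forces in N, time in s.
With the tool pointing down it reaches from about 0.275 to 1 m from the base axis. Payload 8.4 kg.
Tool frame: the origin (TCP) lies midway between the tips of the shut fingers; the grasp point (between the pads) lies ctrl.grip_depth behind it (ctrl.grip_depth is the distance from the TCP to the grasp point, in m); z points along the fingers, x is the direction in which the jaws open and shut, and the axes are right-handed (so a half turn about z gives the same grasp; the last joint's range is limited). The gripper opens to 85 mm and grips with 20 to 120 N. Pads are 22 mm wide; open, the fingers measure 114 mm over their backs; the gripper's body (76 mm by 85 mm) begins 54 mm behind the grasp point. The pads swing forward as they close: fully open they stand 13 mm farther back than shut.
Start: joints at [1.309, 0.353, 1.633, -0, 1.155, -0.002], TCP at [0.161, 0.604, 0.201] pointing down, gripper open.
Joint ranges: [-2.63, 2.63], [-0.92, 2.1], [0.06, 2.66], [-1.3, 4.44], [0, 2.69], [-3.02, 3.02]. Speed limits (rad/s): [2.22, 2.22, 2.79, 3.14, 3.14, 3.14].

## Interface

Orientations are given as a unit quaternion [x, y, z, w].
In Python, from rig import sense, vision, ticket, cut_out, tip_of, ctrl gives the robot as it stands.
- The arm moves only by the tool jog_arm, never from a script. Its argument "steps" is a list of rows, each a list of 3 entries, a list of its own where there are three numbers: the shift along the tool's x, y, z normalised to -1 to 1, where 1 is 0.12 m, then the turn about the tool's z normalised to -1 to 1, where 1 is 1.5 rad, then the closure, from 0 (fully open) to 1 (shut). In form: [[[dx, dy, dz], spin, fingers], ...]. A call has 1 to 10 rows; each row shifts and turns the pose as measured when the row begins, along the tool's axes as they then stand; what a row does not reach is not made up. A row lasts 1/8 s, in which the tool goes at most 62.5 mm and 10.7 degrees, less where a joint would pass 70% of its speed; a pose out of reach is approached as far as the arm can. A call with a number of a shift or a turn outside -1 to 1 is refused whole. A call with a gripper value outside its range is refused whole. The fingers move at their own pace and stop on an object; "squeeze" is the grip in N (left out, the last holds). Time passes only in rows, so rows that do not move let the fingers close. It gives the time, the measured TCP pose, the force and the opening at its end, in the units of the state.
- sense(): the state, without advancing time (a new reading comes with each control period).
- vision.get_image(name): name is "scene" or "top" or "wrist"; returns the picture (420x560x3 uint8, red, green, blue); there is no depth.
- vision.get_calibration(name): a dict with "camera_matrix" (3x3 intrinsics, pixels), "dist_coeffs" ([k1, k2, p1, p2, k3] as OpenCV has them; the pictures are not rectified), "eye" and "orientation" of the camera in the world. Camera axes: x right, y down, z forward; pixel columns grow to the right and rows downward; lengths in m; the calibration is good to about 2 mm. A picture is of the moment at which its call begins: read the wrist's pose just before it. get_calibration takes no time and is no camera call; for the wrist camera it gives the pose at the moment of the call.
- ticket.finish_job(): hands the job in, once; it reports no verdict.
Trained networks look in the newest picture that a camera, given by its name, has taken for a name from the list of things; names that differ only in an ending like _2 or _b are one class to them, and where a whole thing is asked for, a point or a joint stands for the part that bears it (a point fixed in the world has none). Each returns a list of dicts, best first, with "p" (0 to 1); they miss things now and then, are a little off and sometimes report something else, mostly with a low value. They report only what shows in the picture. A call takes as long as a camera call. They do not tell look-alikes from the thing itself.
- cut_out(query, camera): "mask" (420x560 bool, what is visible of it) and "box" ([left, top, right, bottom] in pixels, round what is visible of it).
- tip_of(query, camera): "point" ([column, row] in pixels: a listed point, or the origin of a listed thing).
The state is a dict: "t": time; "q": joint angles; "dq": joint speeds; "tau": joint torques, N m; "tcp_pos": TCP position; "ee_rot": TCP orientation; "ft_force": force on the tool from outside, world axes, zero at the start; "moment": the same for the moment, N m; "finger_gap": opening from 0.0 (shut) to 1.0 (fully open).
Only numpy, scipy, OpenCV 4.12 (cv2) and the standard library are available. Lean on these libraries where they do the work, as an engineer would, in place of code of your own. Each camera call takes 0.05 s, during which the arm holds its last target. There are 200 camera calls.

## Task

Two open clear canisters stand on the ledge; the black rook is at the bottom of one of them (the other holds a pawn). Reach in and lift the rook out through the mouth, without tipping the canister or shoving it along the ledge, then set the rook down gently, upright, in the empty compartment of the low pine tray. Leave the bishop standing where it is in the compartment beside it.

Things in the scene. Friction and masses are not known exactly. Their poses are not given: they have to be found in the camera images.
- rook: Black ceramic chess rook, 90 mm tall, 65-125 g, upright on the canister's floor within 5 mm of its axis. Origin: centre of its underside, z up. Foot 36 mm across, waist 21 mm up to 56 mm, then a cylindrical head 32 mm across from 62 mm to the notched top at 90 mm: grip there. Its top is 16 mm below the rim; fingertips 35 to 40 mm below the rim hold it well, deeper a wide gripper may meet the rim.
- canister: The open clear plastic canister that holds the rook, loose on the ledge, 280 to 455 g. Origin: centre of its underside, z up. 110 mm tall, 106 mm across, neck (top 16 mm) 102 mm outside and 96 mm inside; walls 3 mm, inner floor 4 mm above the origin. An identical canister with a black pawn (68 mm tall, round head) stands beside it, 140 mm or more away centre to centre.
- bay (a point): Centre of the floor of the empty compartment of the fixed low pine tray, on the floor's surface, 6 mm above the ledge; z up, y along the tray's length. The compartment is 84 mm square inside (sides along x and y) with 6 mm walls 12 mm high above its floor. The next compartment, centred 93 mm along +y, holds the bishop.
- bishop: Black ceramic chess bishop, 100 mm tall, foot 36 mm across, loose, standing in the tray's other compartment. Origin: centre of its underside, z up. It stays where it is.
Not all that is in view belongs to the job. What is shaped like the rook but green, pink or yellow is not meant.

How it is judged:
By the outcome, as a careful person would: the job done as asked, in the order asked, and still so for the second after the job is handed in, with the robot touching nothing.
It also fails if it takes over 45 s, if anything falls off the work surface, if the arm or the gripper's body presses on something with over 40 N, if the wrist force passes 120 N, or if a joint passes its speed limit or range.

## Working session

There is one attempt and no reset: what is moved stays moved. The work goes in short steps, Python scripts to look and compute and a tool call to move; the robot and the scene stay as the last step left them, time stands still between calls to the robot, and variables do not carry over. Pictures are saved under pics/ and viewed, on a budget of 10 in all, crops included, one or two more only if the job needs it, and the job is handed in when it is done.

Besides the shell and the picture viewer there is one more tool, called after "Request:" by a JSON object that holds its "op" and its "data". jog_arm: Moves the arm, as the interface text tells. Scaled input: -1 to 1 covers 0.12 m each way for a shift and 1.5 rad each way for a turn. Its arguments: {"type":"object","properties":{"steps":{"type":"array"},"squeeze":{"type":"number"}},"required":["steps"]}

```bash
mkdir -p pics; cat > h.py <<'E'
import numpy as np, cv2
from scipy.spatial.transform import Rotation as R
from rig import sense, vision, ticket, cut_out, tip_of, ctrl
def ray(cal,px):
    K=np.array(cal["camera_matrix"]);d=np.array(cal["dist_coeffs"])
    u=cv2.undistortPoints(np.array([[px]],float),K,d)[0,0]
    return np.array(cal["eye"]),Rm(cal)@np.array([u[0],u[1],1])
def Rm(cal):
    o=np.array(cal["orientation"]); return o if o.shape==(3,3) else R.from_quat(o).as_matrix()
def atz(cal,px,z):
    e,r=ray(cal,px); return e+r*(z-e[2])/r[2]
def proj(cal,P):
    M=Rm(cal).T; rv=cv2.Rodrigues(M)[0]
    return cv2.projectPoints(np.array([P],float),rv,-M@np.array(cal["eye"]),np.array(cal["camera_matrix"]),np.array(cal["dist_coeffs"]))[0][0,0]
def tri(rs):
    A=np.zeros((3,3));b=np.zeros(3)
    for e,r in rs:
        r=r/np.linalg.norm(r);M=np.eye(3)-np.outer(r,r);A+=M;b+=M@e
    return np.linalg.solve(A,b)
E
python3 - <<'E'
from h import *
s=sense();print(s);print(ctrl.grip_depth)
ims=[]
for n in("scene","top","wrist"):
    im=vision.get_image(n);cv2.imwrite(f"pics/{n}0.png",im[:,:,::-1]);c=vision.get_calibration(n);print(n,c["eye"],c["orientation"],c["camera_matrix"][0])
    for q in("rook","canister","bay","bishop"):
        print(q,[(np.round(d["point"]).tolist(),round(d["p"],2),np.round(atz(c,d["point"],0),3).tolist()) for d in tip_of(q,n)],[(np.round(d["box"]).tolist(),round(d["p"],2)) for d in cut_out(q,n)] if q!="bay" else "")
E
```

```text
{'t': 0.0, 'q': array([ 1.30862219e+00,  3.53656448e-01,  1.63416270e+00,  2.43052729e-05,
        1.15520483e+00, -2.38521628e-03]), 'dq': array([ 0.00139742, -0.00155711,  0.00083474,  0.00041181, -0.00050512,
       -0.00044482]), 'tau': array([ 4.32937741e-04, -6.05246902e+01, -3.42071164e+01,  1.17306822e-04,
        9.28144902e-03, -5.56058495e-06]), 'tcp_pos': array([0.16039127, 0.60351179, 0.20024431]), 'ee_rot': array([ 7.92743784e-01,  6.09554576e-01, -5.75128552e-04,  4.26057104e-04]), 'ft_force': array([-0.64926634, -0.06663583,  0.36417031]), 'moment': array([-0.0137389 , -0.00421072,  0.04949503]), 'finger_gap': 1.0006843553729325}
0.0187
scene [ 1.28346526 -0.38350775  0.75682525] [ 0.76999364  0.47026984 -0.2218753  -0.36976672] [515.40456629   0.         279.60507026]
rook [([412.0, 182.0], 0.62, [0.502, 0.4, 0.0]), ([399.0, 166.0], 0.58, [0.429, 0.415, 0.0])] [([404.0, 146.0, 428.0, 185.0], 0.94), ([392.0, 135.0, 409.0, 166.0], 0.69), ([345.0, 131.0, 366.0, 166.0], 0.55), ([366.0, 161.0, 380.0, 172.0], 0.52)]
canister [([369.0, 193.0], 0.94, [0.493, 0.277, 0.0])] [(
[... 384 characters left out ...]
0.509, 0.404, 0.0])] [([94.0, 244.0, 128.0, 264.0], 0.91), ([162.0, 210.0, 186.0, 232.0], 0.79), ([98.0, 209.0, 128.0, 227.0], 0.73), ([140.0, 266.0, 167.0, 287.0], 0.58)]
canister [([178.0, 221.0], 0.91, [0.504, 0.269, 0.0])] [([142.0, 192.0, 205.0, 245.0], 0.7)]
bay [([431.0, 216.0], 0.63, [0.524, -0.328, 0.0]), ([392.0, 224.0], 0.25, [0.505, -0.236, 0.0])] 
bishop [] [([386.0, 216.0, 408.0, 230.0], 0.72)]
wrist [0.08628692 0.62339014 0.37339584] [0.78377593 0.6025184  0.0919967  0.11917833] [355.1462554    0.         280.05843439]
rook [([190.0, 392.0], 0.7, [0.42, 0.407, 0.0])] [([183.0, 384.0, 198.0, 393.0], 0.69), ([75.0, 402.0, 104.0, 420.0], 0.67)]
canister [] []
bay [] 
bishop [] []
```

View pics/scene0.png

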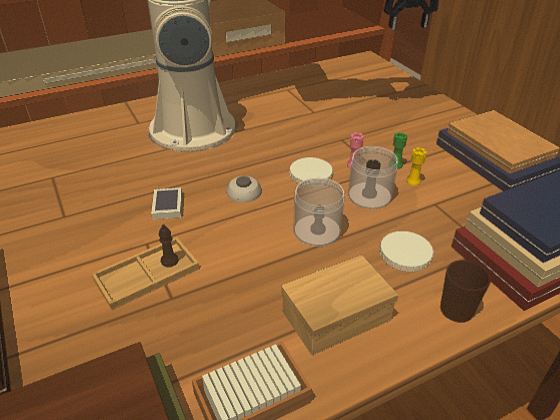

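View pics/top0.png

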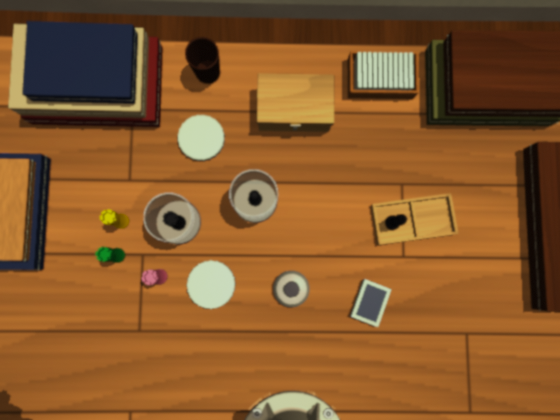

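The scene shows the rook's canister at about (370,180) in the scene view and (172,220) in the top view. The pawn's canister is at (319,212), and the tray's empty compartment is at (126,283) in the scene view and (431,216) in the top view. The decoys stand to the left. Next I move over the rook's canister and raise the arm to look from there.

Request:
{"op": "jog_arm", "data": {"steps": [[[-0.195,0.345,-0.06],0,0.45],[[-0.195,0.345,-0.06],0,0.45],[[-0.195,0.345,-0.06],0,0.45],[[-0.195,0.345,-0.06],0,0.45],[[-0.195,0.345,-0.06],0,0.45],[[-0.195,0.345,-0.06],0,0.45],[[-0.195,0.345,-0.06],0,0.45],[[-0.195,0.345,-0.06],0,0.45],[[-0.195,0.345,-0.06],0,0.45],[[0,0,0],0,0.45]], "squeeze": 40}}

```text
t: 2.45
tcp_pos: [0.4763, 0.2966, 0.2685]
ee_rot: [0.792, 0.61, 0.002, 0.0]
ft_force: [-0.8, 1.1, 1.0]
finger_gap: 0.552
```

```bash
python3 - <<'E'
from h import *
im=vision.get_image("wrist");c=vision.get_calibration("wrist");cv2.imwrite("pics/w1.png",im[:,:,::-1])
print(sense()["tcp_pos"],c["eye"])
for q in("rook","canister"):
    for d in tip_of(q,"wrist"): print(q,"tip",np.round(d["point"]),d["p"],atz(c,d["point"],0.004 if q=="rook" else 0))
    for d in cut_out(q,"wrist"): print(q,np.round(d["box"]),d["p"])
E
```

```text
[0.47500359 0.29756114 0.26809557] [0.40031737 0.31630825 0.44040791]
rook tip [260. 187.] 0.78 [0.49865201 0.26522661 0.004     ]
rook tip [268.  74.] 0.67 [0.37109576 0.31107015 0.004     ]
rook tip [359.  95.] 0.62 [0.42061914 0.4092491  0.004     ]
rook [344.  81. 393. 113.] 0.76
rook [244. 172. 277. 224.] 0.71
rook [253.  57. 284.  91.] 0.67
rook [351. 146. 400. 194.] 0.62
canister tip [262. 187.] 0.96 [0.50052711 0.26793104 0.        ]
canister [206. 146. 313. 262.] 0.7
```

View pics/w1.png

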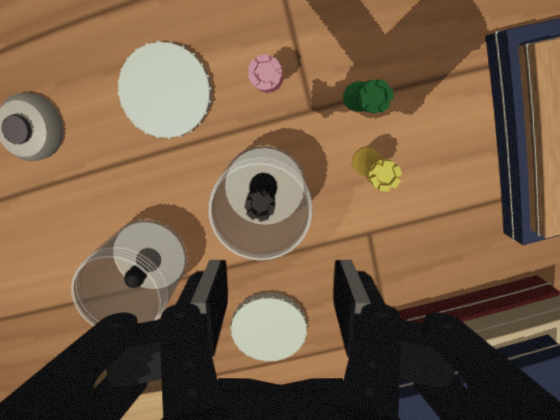

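The rook is in the middle canister, with its notched top at about (260,206) and the rim centred near (260,209). I'll check both at their known heights, and against the other two cameras.

```bash
python3 - <<'E'
from h import *
c=vision.get_calibration("wrist")
print("head",atz(c,(260,206),.094),"rim",atz(c,(260.5,209),.11))
print("rim edges",[np.round(atz(c,p,.11),4).tolist() for p in((209.5,209),(312,209))])
rs=[]
b=[]
for n,pt in(("top",(178,221)),("scene",(369,193))):
    cc=vision.get_calibration(n);vision.get_image(n)
    ms=cut_out("rook",n); 
    for d in ms:
        x0,y0,x1,y1=d["box"]
        if (n=="top" and abs(x0-162)<6) or (n=="scene" and 345<x0<385):
            print(n,np.round(d["box"]),d["p"])
    P=[.5,.268,.094];print(n,"pred head",proj(cc,P),"pred base",proj(cc,[.5,.268,.004]))
    for q in("bay","bishop"): print(q,[(np.round(d["point"],1),round(d["p"],2),np.round(atz(cc,d["point"],.006),4)) for d in tip_of(q,n)])
E
```

```text
head [0.49589584 0.27248393 0.094     ] rim [0.49446198 0.2742367  0.11      ]
rim edges [[0.4819, 0.226, 0.11], [0.5071, 0.3228, 0.11]]
top [163. 213. 188. 234.] 0.52
top pred head [169.49957303 218.53262715] pred base [178.30181065 222.99622894]
bay [(array([429.5, 211.8]), 0.74, array([ 0.5335, -0.322 ,  0.006 ])), (array([178. , 221.8]), 0.64, array([0.5026, 0.2684, 0.006 ]))]
bishop []
scene [349. 129. 364. 168.] 0.83
scene [369. 160. 378. 171.] 0.66
scene [348. 144. 396. 211.] 0.44
scene pred head [372.6135561  163.16876975] pred base [368.16141573 194.23042605]
bay [(array([122.7, 285.6]), 0.66, array([ 0.5294, -0.3339,  0.006 ]))]
bishop [(array([170.5, 259.6]), 0.89, array([ 0.5021, -0.2283,  0.006 ]))]
```

Request:
{"op": "jog_arm", "data": {"steps": [[[-0.08,0.114,0.27],0,0.45],[[-0.08,0.114,0.27],0,0.45],[[0,0,0.27],0,0.45],[[0,0,0],0,0.45]]}}

```text
t: 3.6
tcp_pos: [0.497, 0.2737, 0.1693]
ee_rot: [0.791, 0.612, 0.003, -0.0]
ft_force: [-0.3, -0.6, -0.0]
finger_gap: 0.551
```

```bash
python3 - <<'E'
from h import *
im=vision.get_image("wrist");c=vision.get_calibration("wrist")
s=sense();t=s["tcp_pos"];print(t,s["finger_gap"],R.from_quat(s["ee_rot"]).as_matrix().round(4).tolist())
print("tcp px",proj(c,t))
o=im[:,:,::-1].copy()
for z in(.094,.110,.004):
    P=t.copy();P[2]=z;p=proj(c,P);print(z,p);cv2.drawMarker(o,tuple(int(round(v)) for v in p),(0,0,255) if z==.094 else (0,255,0) if z==.11 else (255,0,0),0,9,1)
cv2.imwrite("pics/w2.png",cv2.resize(o[120:400,100:460],None,fx=2,fy=2,interpolation=2)[:, :])
for q in("rook","canister"):
    for d in tip_of(q,"wrist"): print(q,"tip",np.round(d["point"]),d["p"],atz(c,d["point"],0.004 if q=="rook" else 0))
    for d in cut_out(q,"wrist"): print(q,np.round(d["box"]),d["p"])
E
```

```text
[0.49813267 0.27428775 0.17099482] 0.5511420514105844 [[0.25, 0.9682, 0.0063], [0.9682, -0.25, 0.0046], [0.0061, 0.005, -1.0]]
tcp px [280.54413426 249.88360811]
0.094 [279.71138556 206.52547085]
0.11 [279.8435642  213.41030484]
0.004 [279.1851166  179.10310657]
rook tip [271. 184.] 0.92 [0.50060073 0.26505559 0.004     ]
rook tip [398.  68.] 0.84 [0.42430797 0.40531169 0.004     ]
rook tip [404. 152.] 0.74 [0.5016557  0.39777791 0.004     ]
rook tip [284.  41.] 0.59 [0.37767827 0.30952303 0.004     ]
rook [263.   1. 308.  62.] 0.88
rook [389. 135. 469. 194.] 0.72
rook [254. 170. 297. 233.] 0.61
rook [383.  33. 463.  88.] 0.6
canister [199. 133. 349. 286.] 0.8
```

View pics/w2.png

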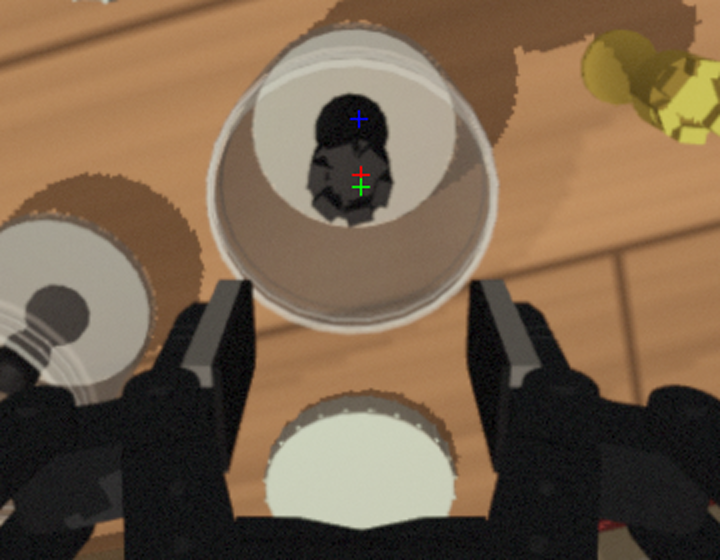

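Request:
{"op": "jog_arm", "data": {"steps": [[[-0.03,0.042,0],0,0.45],[[0,0,0.2],0,0.45],[[0,0,0.2],0,0.45],[[0,0,0],0,0.45]]}}

```text
t: 4.35
tcp_pos: [0.5069, 0.2715, 0.1282]
ee_rot: [0.79, 0.613, 0.01, 0.001]
ft_force: [0.3, -1.1, 0.1]
finger_gap: 0.548
```

```bash
python3 - <<'E'
from h import *
im=vision.get_image("wrist");c=vision.get_calibration("wrist")
s=sense();t=s["tcp_pos"];print(t,s["finger_gap"])
o=im[:,:,::-1].copy()
for z in(.094,.110):
    P=t.copy();P[2]=z;p=proj(c,P);print(z,p);cv2.drawMarker(o,tuple(int(round(v)) for v in p),(0,0,255) if z==.094 else (0,255,0),0,9,1)
cv2.imwrite("pics/w3.png",cv2.resize(o[120:400,100:460],None,fx=2,fy=2,interpolation=2))
E
```

```text
[0.50765124 0.27193895 0.12931666] 0.5479969489793063
0.094 [279.61552268 225.91230351]
0.11 [280.00842387 235.80988424]
```

View pics/w3.png

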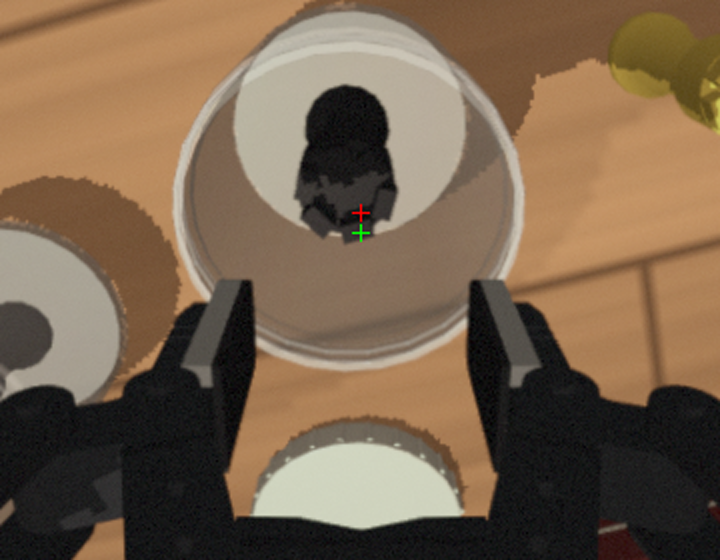

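Request:
{"op": "jog_arm", "data": {"steps": [[[-0.032,-0.045,0],0,0.45],[[0,0,0],0,0.45]]}}

```text
t: 4.65
tcp_pos: [0.5021, 0.2698, 0.1313]
ee_rot: [0.79, 0.613, 0.012, 0.002]
ft_force: [-0.3, -0.2, 0.9]
finger_gap: 0.548
```

```bash
python3 - <<'E'
from h import *
for i in range(3):
    s=sense();t=s["tcp_pos"];print(t.round(4),R.from_quat(s["ee_rot"]).as_matrix()[:,2].round(4),s["dq"].round(4)); 
    im=vision.get_image("wrist")
c=vision.get_calibration("wrist")
cw=np.array([.507651,.271939]);y=np.array([.9682,-.25]);x=np.array([.25,.9682])
print("target",cw-.0039*x-.0047*y)
for z in(.094,.110):
    P=sense()["tcp_pos"].copy();P[2]=z;print(z,proj(c,P))
E
```

```text
[0.5021 0.2698 0.1313] [ 0.0205  0.0119 -0.9997] [-0.0004 -0.0043 -0.0192 -0.0007  0.0001 -0.0019]
[0.5026 0.2701 0.1315] [ 0.0211  0.0123 -0.9997] [-0.0012  0.0067 -0.0045  0.0005 -0.0048 -0.0009]
[0.5027 0.2701 0.1313] [ 0.021   0.0122 -0.9997] [-0.0015  0.0061  0.0008  0.0014 -0.0016 -0.0006]
target [0.50212546 0.26933802]
0.094 [279.47205845 224.75648724]
0.11 [279.90777419 234.54852686]
```

Request:
{"op": "jog_arm", "data": {"steps": [[[-0.016,-0.012,0.17],0,0.45],[[0,0,0.18],0,0.45],[[0,0,0.18],0,0.45]]}}

```text
t: 5.18
tcp_pos: [0.5045, 0.2707, 0.0688]
ee_rot: [0.79, 0.613, 0.015, 0.002]
ft_force: [-0.3, 0.5, -0.3]
finger_gap: 0.55
```

```bash
python3 - <<'E'
from h import *
im=vision.get_image("wrist");c=vision.get_calibration("wrist")
s=sense();t=s["tcp_pos"];print(t,s["finger_gap"],s["ft_force"],R.from_quat(s["ee_rot"]).as_matrix()[:,2].round(4))
cv2.imwrite("pics/w4.png",cv2.resize(im[120:400,100:460,::-1],None,fx=2,fy=2,interpolation=2))
E
```

```text
[0.50289556 0.26983712 0.06605185] 0.5486313146531698 [-0.99111052 -0.83797598 -1.76015272] [ 0.0228  0.0132 -0.9997]
```

View pics/w4.png

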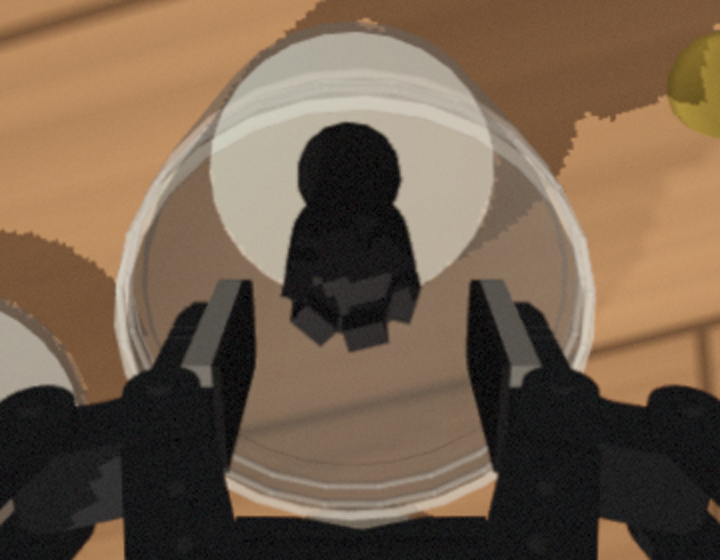

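Request:
{"op": "jog_arm", "data": {"steps": [[[-0.017,-0.022,-0.01],0,0.45],[[0,0,0],0,0.6],[[0,0,0],0,1],[[0,0,0],0,1],[[0,0,0],0,1]], "squeeze": 30}}

```text
t: 5.85
tcp_pos: [0.5008, 0.2691, 0.0698]
ee_rot: [0.79, 0.613, 0.014, 0.002]
ft_force: [0.6, 0.1, -0.2]
finger_gap: -0.005
```

```bash
python3 - <<'E'
from h import *
im=vision.get_image("wrist");im2=vision.get_image("scene")
s=sense();print(s["tcp_pos"],s["finger_gap"],s["ft_force"])
a=cv2.resize(im[140:400,130:430],None,fx=1.35,fy=1.35); b=cv2.resize(im2[100:230,300:450],(405,351),interpolation=2)
cv2.imwrite("pics/w5.png",np.hstack([a[:351,:395],b])[:,:,::-1])
E
```

```text
[0.50076486 0.26907838 0.06960998] 4.199293214453861e-05 [-0.00847944  0.50438474 -0.25945994]
```

View pics/w5.png

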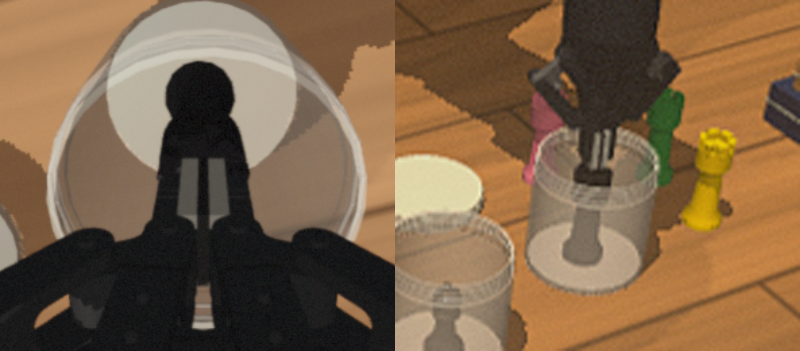

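The fingers shut on nothing. In both views the tips look higher than the rook's head, so I'll triangulate the shut tip from the pictures and compare it with the reported TCP.

```bash
python3 - <<'E'
from h import *
w=vision.get_calibration("wrist");sc=vision.get_calibration("scene");t=sense()["tcp_pos"]
print("tcp proj wrist",proj(w,t),"scene",proj(sc,t))
for sp in((374.8,160),(374.8,165),(374.8,170)):
    P=tri([ray(w,(280.3,257)),ray(sc,sp)]);print(sp,P.round(4),proj(w,P).round(1),proj(sc,P).round(1))
b=cv2.imread("pics/scene0.png")
im2=vision.get_image("scene")
a=np.hstack([cv2.resize(b[135:215,340:400],(399,532),interpolation=2),cv2.resize(im2[135:215,340:400,::-1],(399,532),interpolation=2)])
a=np.clip(a.astype(float)*1.8+10,0,255).astype(np.uint8)
for z in(.004,.066,.094,.11):
    p=proj(sc,[.500,.269,z]);print(z,p)
cv2.imwrite("pics/s6.png",a)
E
```

```text
tcp proj wrist [280.59062278 249.86562442] scene [371.93520871 171.92274233]
(374.8, 160) [0.4938 0.2736 0.097 ] [287.9 259.9] [373.2 160.1]
(374.8, 165) [0.4986 0.2722 0.0865] [286.6 259.4] [373.4 165.1]
(374.8, 170) [0.5035 0.2708 0.0759] [285.5 259. ] [373.6 170.1]
0.004 [368.50301389 194.11753955]
0.066 [371.5344313  173.03469986]
0.094 [372.97012541 163.05978009]
0.11 [373.8102494  157.22574087]
```

View pics/s6.png

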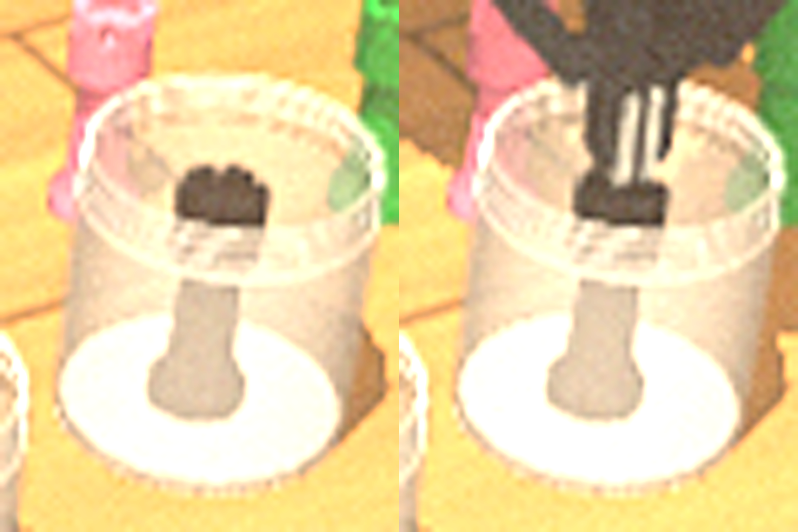

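The canister has not moved, and the scene view shows the shut tips ending right at the rook's top (z≈0.094). The visible tips are therefore about 23 mm above the reported TCP. I'll reopen, go about 20 mm deeper, which leaves the body clear of the rim under either reading, and close again.

Request:
{"op": "jog_arm", "data": {"steps": [[[0,0,-0.06],0,0.45],[[0,0,0],0,0.45],[[0,0,0.12],0,0.45],[[0,0,0.12],0,0.45]]}}

```text
t: 6.5
tcp_pos: [0.502, 0.2697, 0.0478]
ee_rot: [0.79, 0.613, 0.015, 0.002]
ft_force: [0.2, -0.1, -1.0]
finger_gap: 0.553
```

```bash
python3 - <<'E'
from h import *
im=vision.get_image("wrist");im2=vision.get_image("scene")
s=sense();print(s["tcp_pos"],s["finger_gap"],s["ft_force"],R.from_quat(s["ee_rot"]).as_matrix()[:,2].round(4))
a=cv2.resize(im[140:400,130:430],(460,399)); b=cv2.resize(im2[135:215,340:400],(300,399),interpolation=2)
cv2.imwrite("pics/w7.png",np.clip(np.hstack([a,b])[:,:,::-1]*1.5,0,255).astype(np.uint8))
E
```

```text
[0.50073267 0.26907697 0.04653201] 0.5516085066726271 [ 0.13920303 -0.15314287 -0.66146599] [ 0.0239  0.0137 -0.9996]
```

View pics/w7.png

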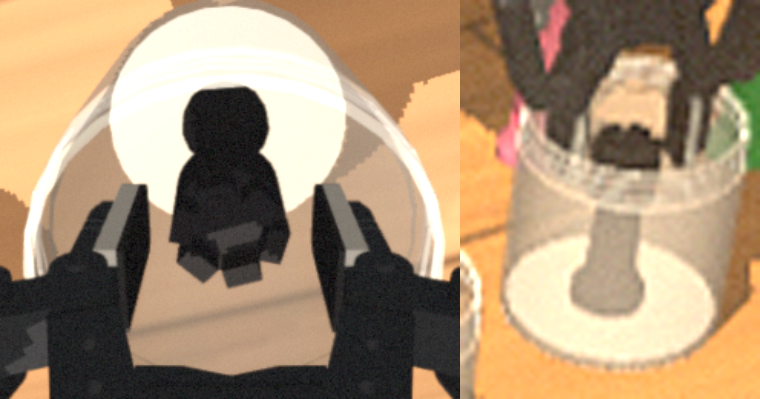

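The head now lies centred between the pads (mid column 230 in both), so I close.

Request:
{"op": "jog_arm", "data": {"steps": [[[0,0,0],0,0.6],[[0,0,0],0,1],[[0,0,0],0,1]], "squeeze": 30}}

```text
t: 6.98
tcp_pos: [0.5005, 0.2689, 0.0461]
ee_rot: [0.79, 0.613, 0.013, 0.002]
ft_force: [0.1, 0.1, -0.1]
finger_gap: 0.364
```

Gripped, with a gap of about 31 mm that matches the head. Lifting.

Request:
{"op": "jog_arm", "data": {"steps": [[[0,0,-0.05],0,1],[[0,0,-0.15],0,1],[[0,0,-0.25],0,1],[[0,0,-0.3],0,1],[[0,0,-0.3],0,1],[[0,0,-0.3],0,1],[[0,0,0],0,1]]}}

```text
t: 7.85
tcp_pos: [0.497, 0.267, 0.2208]
ee_rot: [0.79, 0.613, 0.016, 0.002]
ft_force: [0.7, 0.1, -1.0]
finger_gap: 0.362
```

```bash
python3 - <<'E'
from h import *
s=sense();print(s["tcp_pos"],s["finger_gap"],s["ft_force"],s["q"].round(2),R.from_quat(s["ee_rot"]).as_matrix().round(3).tolist())
im2=vision.get_image("scene")
cv2.imwrite("pics/s8.png",cv2.resize(im2[60:340,60:440,::-1],None,fx=2,fy=2,interpolation=2))
c=vision.get_calibration("scene");tt=vision.get_calibration("top");vision.get_image("top")
for q in("bay","bishop"):
  for n,cc in(("scene",c),("top",tt)):
    print(q,n,[(np.round(d["point"],1),round(d["p"],2),np.round(atz(cc,d["point"],.006),4)) for d in tip_of(q,n)])
E
```

```text
[0.49703984 0.2669981  0.22079665] 0.36208139218930563 [ 0.722199    0.11402656 -0.9673837 ] [ 0.49  0.22  1.77  0.    1.12 -0.83] [[0.248, 0.968, 0.028], [0.968, -0.249, 0.016], [0.022, 0.023, -0.999]]
bay scene [(array([119.9, 285.8]), 0.92, array([ 0.5275, -0.3389,  0.006 ]))]
bay top [(array([432.6, 214.2]), 0.69, array([ 0.5279, -0.3292,  0.006 ]))]
bishop scene [(array([169.1, 259.4]), 0.79, array([ 0.5003, -0.2307,  0.006 ]))]
bishop top [(array([392.4, 224.6]), 0.83, array([ 0.5021, -0.2339,  0.006 ]))]
```

View pics/s8.png

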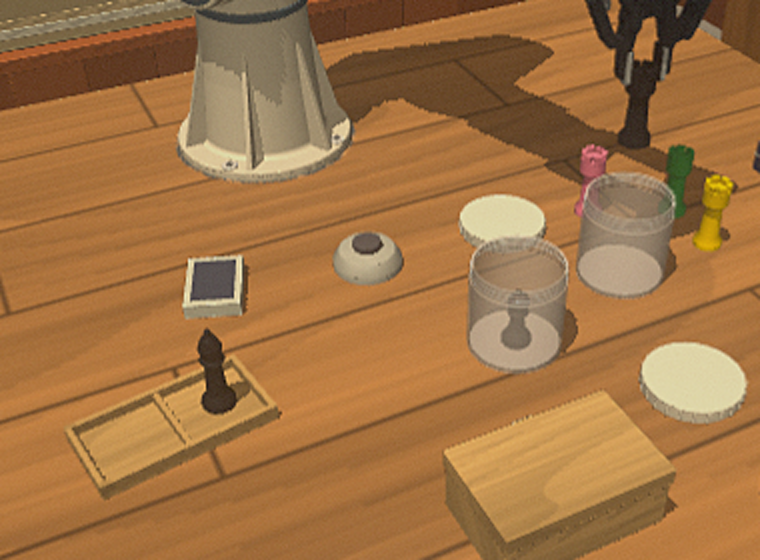

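The rook is out and upright in the fingers (about (635,110) in the crop). The empty canister stands where it did. Next I get the bay centre from the tray's corners.

```bash
python3 - <<'E'
from h import *
c=vision.get_calibration("scene");tt=vision.get_calibration("top")
S=[atz(c,(60+u/2,60+v/2),.018) for u,v in((67,432),(105,495),(190,445),(152,393))]
T=[atz(tt,p,.018) for p in((411,201),(453,196),(457,235),(416,239))]
for A in(S,T): print(np.mean(A,0).round(4),np.round(A,3).tolist())
s=sense();M=R.from_quat(s["ee_rot"]).as_matrix();t=s["tcp_pos"]
b=np.array([.526,-.329,t[2]]);print("tool shift",(M.T@(b-t)/.12).round(3), "bearing",np.arctan2(b[1],b[0]))
E
```

```text
[ 0.5283 -0.3279  0.018 ] [[0.49, -0.379, 0.018], [0.587, -0.365, 0.018], [0.562, -0.277, 0.018], [0.474, -0.291, 0.018]]
[ 0.5182 -0.3283  0.018 ] [[0.557, -0.275, 0.018], [0.57, -0.374, 0.018], [0.478, -0.38, 0.018], [0.468, -0.285, 0.018]]
tool shift [-4.735  1.486 -0.052] bearing -0.5589410204387544
```

Request:
{"op": "jog_arm", "data": {"steps": [[[-0.2,0.06,0],0,1],[[-0.35,0.11,0],0,1],[[-0.4,0.125,0],0,1],[[-0.4,0.125,0],0,1],[[-0.4,0.125,0],0,1],[[-0.4,0.125,0],0,1],[[-0.35,0.11,0],0,1],[[-0.2,0.06,0],0,1],[[0,0,0],0,1]]}}

```text
t: 9.28
tcp_pos: [0.5084, -0.0834, 0.2028]
ee_rot: [0.79, 0.614, 0.005, -0.002]
ft_force: [0.6, 0.0, -2.2]
finger_gap: 0.36
```

```bash
cat > g.py <<'E'
from h import *
s=sense();M=R.from_quat(s["ee_rot"]).as_matrix();t=s["tcp_pos"]
print(t.round(4),s["finger_gap"].round(3),s["ft_force"].round(1),s["q"].round(2),"z",M[:,2].round(3),"yaw",np.degrees(np.arctan2(M[1,0],M[0,0])).round(1))
print("tool shift",(M.T@(np.array([.523,-.328,t[2]])-t)/.12).round(3))
E
python3 g.py
```

```text
Traceback (most recent call last):
  File "g.py", line 3, in <module>
    print(t.round(4),s["finger_gap"].round(3),s["ft_force"].round(1),s["q"].round(2),"z",M[:,2].round(3),"yaw",np.degrees(np.arctan2(M[1,0],M[0,0])).round(1))
                     ^^^^^^^^^^^^^^^^^^^^^
AttributeError: 'float' object has no attribute 'round'
```

Request:
{"op": "jog_arm", "data": {"steps": [[[-0.2,0.065,-0.03],0,1],[[-0.4,0.13,-0.03],0,1],[[-0.4,0.13,-0.03],0,1],[[-0.4,0.13,-0.03],0,1],[[-0.35,0.11,-0.02],0,1],[[-0.15,0.05,0],0,1],[[0,0,0],0.12,1],[[0,0,0],0.12,1],[[0,0,0],0.12,1],[[0,0,0],0.12,1]]}}

```text
t: 10.52
tcp_pos: [0.5242, -0.3174, 0.2093]
ee_rot: [0.957, 0.289, 0.0, -0.011]
ft_force: [-0.1, 0.0, -1.8]
finger_gap: 0.358
```

```bash
sed -i 's/s\["finger_gap"\].round(3)/round(s["finger_gap"],3)/' g.py; python3 g.py
```

```text
[ 0.5242 -0.3174  0.2093] 0.358 [-0.1  0.  -1.8] [-0.56  0.34  1.64  0.02  1.18 -1.15] z [-0.005  0.021 -1.   ] yaw 33.6
tool shift [-0.057  0.068 -0.002]
```

Request:
{"op": "jog_arm", "data": {"steps": [[[0,0,0],0.12,1],[[0,0,0],0.12,1],[[-0.03,0.08,0.1],0,1],[[0,0,0.25],0,1],[[0,0,0.25],0,1],[[0,0,0.15],0,1],[[0,0,0],0,1]]}}

```text
t: 11.4
tcp_pos: [0.5217, -0.319, 0.1112]
ee_rot: [0.993, 0.118, -0.004, -0.014]
ft_force: [-0.4, -0.1, -1.5]
finger_gap: 0.363
```

```bash
python3 g.py; python3 - <<'E'
from h import *
a=vision.get_image("scene")[200:320,70:230];b=vision.get_image("top")[180:260,360:470]
cv2.imwrite("pics/s9.png",np.hstack([cv2.resize(a,(480,360),interpolation=2),cv2.resize(b,(320,360),interpolation=2)])[:,:,::-1])
E
```

```text
[ 0.5217 -0.319   0.1112] 0.363 [-0.4 -0.1 -1.5] [-0.56  0.44  1.72  0.02  1.   -0.81] z [-0.011  0.027 -1.   ] yaw 13.5
tool shift [-0.007  0.075 -0.002]
```

View pics/s9.png

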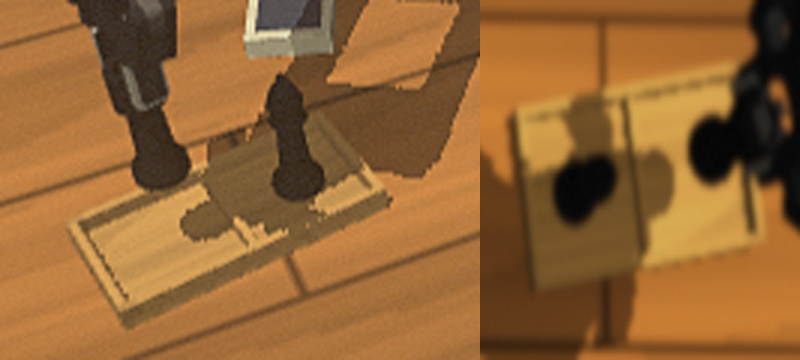

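```bash
python3 - <<'E'
from h import *
c=vision.get_calibration("scene");tt=vision.get_calibration("top")
P=tri([ray(c,(123.7,256.7)),ray(tt,(439.75,213.3))]);print(P,proj(c,P),proj(tt,P))
t=sense()["tcp_pos"];print("vertical below tcp in scene:",[proj(c,[t[0],t[1],z]).round(1).tolist() for z in(t[2]+.04,t[2],.069)],"top",proj(tt,[t[0],t[1],.069]))
E
```

```text
[ 0.52184088 -0.31929475  0.07162178] [123.02262471 256.60196629] [439.17671342 213.12177905]
vertical below tcp in scene: [[114.5, 224.3], [118.7, 240.8], [123.1, 258.0]] top [438.95993201 212.82230639]
```

The rook's foot triangulates to (0.522,-0.319,0.07), directly below the TCP. I shift it to the bay centre and lower it.

Request:
{"op": "jog_arm", "data": {"steps": [[[0,0.12,0.05],0,1],[[0,0,0.2],0,1],[[0,0,0.12],0,1],[[0,0,0.05],0,1],[[0,0,0],0,1]]}}

```text
t: 12.12
tcp_pos: [0.5296, -0.3376, 0.0645]
ee_rot: [0.993, 0.118, 0.0, -0.01]
ft_force: [0.3, -0.1, -1.0]
finger_gap: 0.363
```

```bash
python3 g.py
```

```text
[ 0.5296 -0.3376  0.0645] 0.363 [ 0.3 -0.1 -1. ] [-0.58  0.51  1.72  0.02  0.92 -0.83] z [-0.001  0.02  -1.   ] yaw 13.5
tool shift [-0.035 -0.091  0.002]
```

Request:
{"op": "jog_arm", "data": {"steps": [[[-0.03,-0.06,0],0,1],[[0,0,0.05],0,1],[[0,0,0.03],0,1],[[0,0,0],0,1]]}}

```text
t: 12.62
tcp_pos: [0.5248, -0.3311, 0.056]
ee_rot: [0.993, 0.118, 0.001, -0.009]
ft_force: [0.0, -0.7, -1.7]
finger_gap: 0.361
```

```bash
python3 g.py
```

```text
[ 0.5248 -0.3311  0.056 ] 0.361 [ 0.  -0.7 -1.7] [-0.57  0.52  1.74  0.02  0.89 -0.82] z [ 0.     0.019 -1.   ] yaw 13.5
tool shift [-0.009 -0.029  0.   ]
```

Request:
{"op": "jog_arm", "data": {"steps": [[[0,0,0.035],0,1],[[0,0,0.02],0,1],[[0,0,0],0,1]]}}

```text
t: 13.0
tcp_pos: [0.525, -0.3311, 0.049]
ee_rot: [0.993, 0.118, 0.001, -0.009]
ft_force: [-0.5, 0.1, -1.1]
finger_gap: 0.362
```

Request:
{"op": "jog_arm", "data": {"steps": [[[0,0,0.015],0,1],[[0,0,0],0,1]]}}

```text
t: 13.25
tcp_pos: [0.5257, -0.3315, 0.0487]
ee_rot: [0.993, 0.118, 0.002, -0.009]
ft_force: [0.7, -0.5, -1.1]
finger_gap: 0.357
```

Request:
{"op": "jog_arm", "data": {"steps": [[[0,0,0.015],0,1],[[0,0,0.01],0,1]]}}

```text
t: 13.5
tcp_pos: [0.5264, -0.3322, 0.0483]
ee_rot: [0.993, 0.118, 0.003, -0.008]
ft_force: [-4.8, 1.9, 12.9]
finger_gap: 0.362
```

Request:
{"op": "jog_arm", "data": {"steps": [[[0,0,0.012],0,1],[[0,0,0],0,1]]}}

```text
t: 13.75
tcp_pos: [0.5265, -0.3325, 0.0487]
ee_rot: [0.993, 0.118, 0.003, -0.008]
ft_force: [0.2, -0.7, -1.3]
finger_gap: 0.356
```

Contact came at TCP z≈0.048, as predicted. I release gently there, then retreat upward.

Request:
{"op": "jog_arm", "data": {"steps": [[[0,0,0.008],0,1],[[0,0,0],0,0.58],[[0,0,0],0,0.5],[[0,0,0],0,0.45],[[0,0,-0.05],0,0.45]]}}

```text
t: 14.38
tcp_pos: [0.5265, -0.3325, 0.0533]
ee_rot: [0.993, 0.118, 0.003, -0.008]
ft_force: [0.0, -0.1, -0.7]
finger_gap: 0.552
```

Request:
{"op": "jog_arm", "data": {"steps": [[[0,0,-0.15],0,0.45],[[0,0,-0.25],0,0.45],[[0,0,-0.3],0,0.45],[[0,0,-0.3],0,0.45],[[0,0,0],0,0.45],[[0,-0.3,0],0,0.45],[[0,-0.3,0],0,0.45],[[0,-0.3,0],0,0.45],[[0,0,0],0,0.45]]}}

```text
t: 15.5
tcp_pos: [0.5002, -0.2277, 0.1855]
ee_rot: [0.993, 0.117, 0.005, -0.006]
ft_force: [-0.2, -0.2, 0.3]
finger_gap: 0.551
```

```bash
python3 g.py; python3 - <<'E'
from h import *
a=vision.get_image("scene");b=vision.get_image("top")
c=vision.get_calibration("scene");tt=vision.get_calibration("top")
for n,cc in(("scene",c),("top",tt)):
  for q,z in(("rook",.006),("bishop",.006),("canister",0)): print(n,q,[(np.round(d["point"]).tolist(),round(d["p"],2),atz(cc,d["point"],z).round(3).tolist()) for d in tip_of(q,n)])
cv2.imwrite("pics/s10.png",np.hstack([cv2.resize(a[120:320,80:420],(476,280),interpolation=2),cv2.resize(b[180:260,360:470],(320,280),interpolation=2)])[:,:,::-1])
E
```

```text
[ 0.5002 -0.2277  0.1855] 0.551 [-0.2 -0.2  0.3] [-0.44  0.25  1.81  0.02  1.08 -0.68] z [ 0.008  0.013 -1.   ] yaw 13.5
tool shift [-0.01   0.857 -0.01 ]
scene rook [([413.0, 182.0], 0.92, [0.512, 0.394, 0.006]), ([123.0, 285.0], 0.79, [0.528, -0.333, 0.006]), ([351.0, 164.0], 0.48, [0.374, 0.301, 0.006])]
scene bishop [([172.0, 259.0], 0.76, [0.501, -0.225, 0.006])]
scene canister [([368.0, 195.0], 0.68, [0.499, 0.27, 0.0])]
top rook [([116.0, 250.0], 0.95, [0.435, 0.407, 0.006]), ([119.0, 219.0], 0.73, [0.508, 0.403, 0.006]), ([159.0, 274.0], 0.64, [0.381, 0.307, 0.006]), ([433.0, 215.0], 0.6, [0.525, -0.331, 0.006])]
top bishop [([391.0, 228.0], 0.61, [0.494, -0.23, 0.006])]
top canister [([179.0, 222.0], 0.62, [0.503, 0.268, 0.0])]
```

View pics/s10.png

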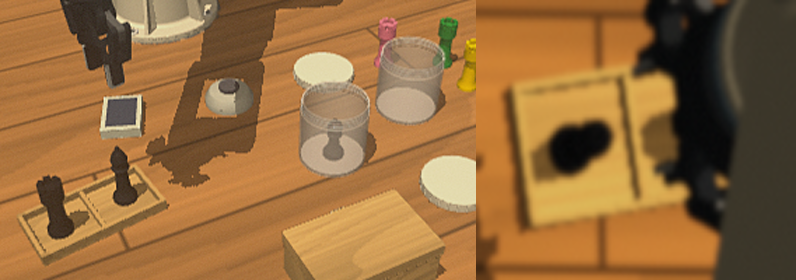

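The rook stands upright in the empty compartment (foot about (60,225) in the crop, (0.526,-0.332) in the world). The bishop, the canisters and the arm are all clear, so I hand in.

```bash
python3 -c "
from rig import ticket; print(ticket.finish_job())"
```

```text
the job is handed in; nothing more can be done
None
```

I lifted the rook out of its canister, stood it upright in the tray's empty compartment and handed the job in at about 16 s.

**Last checks:**
- **Rook:** both cameras put it within a few millimetres of the compartment centre, at about (0.526, -0.332). It touched the compartment floor at the expected height, with about 13 N measured at the wrist.
- **Canister and bishop:** the canister measured the same position before and after, within about 3 mm. The bishop stands in its compartment, within the networks' scatter of about 10 mm.
- **Arm:** it ended clear of everything, with the wrist reading about zero.

**What failed or disagreed:**
- **First grasp:** it closed on nothing. The visible fingertips were about 23 mm higher than the reported TCP, so I reopened, went about 20 mm deeper and gripped on the second try.
- **Tool drift:** the tool leaned by up to about 1.8° over the small moves.
- **Picture budget:** I viewed 12 pictures, two more than the budget of 10.

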